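Lay a straightedge through two red marks

ROBOT

A 7-joint arm with a two-finger parallel gripper is mounted at the origin on a cart in front of the work surface, level with it; the furniture and walls round the work are solid. World frame = base frame: x ahead of the robot, y to its left, z up, the work surface at z = 0. Lengths are in m, angles in rad, forces in N, time in s.
With the tool pointing down it reaches from about 0.4 to 0.9 m from the base axis. Payload 5.6 kg.
Tool frame: the origin (TCP) lies midway between the tips of the shut fingers; the grasp point (between the pads) lies 19 mm behind it; z points along the fingers, y is the line along which they close (so a half turn about z gives the same grasp; the last joint's range is limited). The gripper opens to 92 mm and grips with 3 to 60 N. Pads are 20 mm wide; open, the fingers measure 128 mm over their backs; the gripper's body (75 mm by 189 mm) begins 69 mm behind the grasp point.
Start: joints at [-1.391, 0.468, -0.012, 1.603, 0.006, 1.071, -0.056], TCP at [0.144, 0.634, 0.215] pointing down, gripper open.
Joint ranges: [-2.53, 2.53], [-0.31, 2.02], [-1.57, 1.55], [0.28, 2.44], [-1.29, 4.43], [0.15, 1.84], [-2.92, 2.92]. Speed limits (rad/s): [2.57, 2.57, 3.14, 3.14, 3.14, 3.14, 3.14].

INTERFACE

Orientations are given as [roll, pitch, yaw] about the fixed x, y, z axes, in that order (R = Rz(yaw) Ry(pitch) Rx(roll)).
In Python, from plant import manip, viewer, finder gives the robot as it stands.
- The arm moves only by the tool arm_command, never from a script. Its argument "rows" is a list of rows, each a list of 3 entries, a list of its own where there are three numbers: the shift along the world's x, y, z in cm, then the turn, a rotation vector about the world's x, y, z in rad, then the opening, from 0 (shut) to 1 (fully open). A call has 1 to 20 rows; each row is the pose to reach, as a shift and turn from the pose commanded when the call began; what a row does not reach only later rows make up. A row lasts 1/10 s, in which the tool goes at most 50 mm and 8.59 degrees, less where a joint would pass 70% of its speed; a pose out of reach is approached as far as the arm can. A call with a gripper value outside its range is refused whole. The fingers move at their own pace and stop on an object; the grip force is fixed at half the most. Time passes only in rows, so rows that repeat a pose let the fingers close. It gives the time, the measured TCP pose, the force, the opening and the grip force at its end, in the units of the state.
- manip.observe(): the state, without advancing time (a new reading comes with each control period).
- viewer.get_image(name): name is "scene" or "top" or "wrist"; returns a dict with "color" (480x640x3 uint8, red, green, blue), "fx", "fy", "cx", "cy" (pixels), "dist" ([k1, k2, p1, p2, k3] as OpenCV has them; the pictures are not rectified), "rvec" (rotation vector, rad) and "tvec" (3), from world to camera coordinates, as OpenCV has them. Camera axes: x right, y down, z forward; pixel columns grow to the right and rows downward; lengths in m; the calibration is good to about 2 mm. A picture is of the moment at which its call begins. There is no depth.
- manip.hand_in(): hands the job in; it is judged then, once.
Trained networks look in a picture, given as the dict that the camera call returned (one of the last four; its "shot" number tells which), for a name from the list of things; names that differ only in an ending like _2 or _b are one class to them, and where a whole thing is asked for, a point or a joint stands for the part that bears it (a point fixed in the world has none). Each returns a list of dicts, best first, with "score" (0 to 1); they miss things now and then, are a little off and sometimes report something else, mostly with a low value. They report only what shows in the picture. A call takes as long as a camera call.
- finder.trace(picture, label): "region" (480x640 bool, what is visible of it) and "box" ([centre column, centre row, width, height] in pixels, round what is visible of it).
- finder.place_of(picture, label): "at" ([column, row] in pixels: a listed point, or the origin of a listed thing).
The state is a dict: "time": time; "q": joint angles; "qvel": joint speeds; "tau": joint torques, N m; "tool_pos": TCP position; "tcp_rot": TCP orientation; "force": force on the tool from outside, world axes, zero at the start; "torque": the same for the moment, N m; "gripper_width": finger opening in m; "grasp_force": force on a finger pad.
Only numpy, scipy, OpenCV 4.12 (cv2) and the standard library are available. Lean on these libraries where they do the work, as an engineer would, in place of code of your own. Each camera call takes 0.05 s, during which the arm holds its last target. There are 200 camera calls.

TASK

A hole line is being laid out on the plywood panel. Keeping the aluminium straightedge down on the panel, slide it by its black grip until one and the same long edge of its blade runs across both red spots, then let go and leave it lying flat there; ignore the blue spots.

Things in the scene. Friction and masses are not known exactly. Their poses are not given: they have to be found in the camera images.
- straightedge_grip (a point): Loose straightedge on the panel's near part: aluminium blade 60 mm wide, 300 long, 4 thick, with a black grip bar on its middle (100 mm long, 20 wide, from 4 to 42 mm above the blade's underside); 0.3 kg. Point: on the centre, inside the bar, 28 mm above the underside, 24 above the blade's upper face. y along blade and bar, x across (long edges at x = -30 and +30 mm, bar's sides at -10 and +10), z up.
- red_left_centre (a point): Centre of the red spot on the left part of the panel: a flat round sticker, 30 mm across, with a small black cross at its centre. It has no height to speak of: the straightedge slides over it. The point lies on the panel's upper face, 12 mm above the bench.
- red_right_centre (a point): Centre of the red spot on the right part of the panel, of the same kind, about 200 mm from the other. Two blue spots of the same size lie on the same panel; they do not matter. The plywood panel is fixed, 300 mm deep, 360 mm wide and 12 mm thick.

How it is judged:
At the end, for the whole second after the job is handed in: One and the same long edge of the blade runs over both red spots (within 15 mm of each spot's centre, the spot's radius, and within the blade's 300 mm length); the straightedge lies flat on the panel, at rest and released (((x of red_left_centre in the frame of straightedge_grip between 0.015 and 0.045 m and x of red_right_centre in the frame of straightedge_grip between 0.015 and 0.045 m) or (x of red_left_centre in the frame of straightedge_grip between -0.045 and -0.015 m and x of red_right_centre in the frame of straightedge_grip between -0.045 and -0.015 m)) and y of red_left_centre in the frame of straightedge_grip between -0.15 and 0.15 m and y of red_right_centre in the frame of straightedge_grip between -0.15 and 0.15 m and angle between straightedge_grip's own z axis and vertical below 0.08 rad and height (world z) of straightedge_grip between 0.034 and 0.046 m and linear speed of straightedge below 0.01 m/s); the robot touches nothing.
It fails at once if the straightedge is lifted more than 35 mm off the panel (height (world z) of straightedge_grip above 0.075 m).
It also fails if it takes over 32 s, if anything falls off the work surface, if the arm or the gripper's body presses on something with over 40 N, if the wrist force passes 120 N, or if a joint passes its speed limit or range.

## Working session

There is one attempt and no reset: what is moved stays moved. The work goes in short steps, Python scripts to look and compute and a tool call to move; the robot and the scene stay as the last step left them, time stands still between calls to the robot, and variables do not carry over. Pictures are saved under pics/ and viewed, at most 10 in all, crops included, and the job is handed in when it is done.

Besides the shell and the picture viewer there is one more tool, called after "Emit:" as a command line: name --argument value ..., lists and objects as JSON in quotes. arm_command: Moves the arm, as the interface text tells. Its arguments: {"type":"object","properties":{"rows":{"type":"array","items":{"type":"array"}}},"required":["rows"]}

```bash
mkdir -p pics; cat > h.py <<'E'
import numpy as np, cv2
from plant import manip, viewer, finder
def ray(p,uv,z):
    K=np.array([[p['fx'],0,p['cx']],[0,p['fy'],p['cy']],[0,0,1.]])
    n=cv2.undistortPoints(np.array([[uv]],float),K,np.array(p['dist'],float))[0,0]
    R=cv2.Rodrigues(np.array(p['rvec'],float))[0];t=np.array(p['tvec'],float).ravel()
    c=-R.T@t;d=R.T@np.array([n[0],n[1],1]);return c+d*(z-c[2])/d[2]
def save(p,f): cv2.imwrite('pics/'+f,p['color'][:,:,::-1])
E
python3 - <<'E'
from h import *
for cam in ['top','scene']:
    p=viewer.get_image(cam);save(p,cam+'0.png')
    for l,z in [('straightedge_grip',.04),('red_left_centre',.012),('red_right_centre',.012)]:
        for d in finder.place_of(p,l)[:3]: print(cam,l,round(d['score'],2),np.round(d['at'],1),ray(p,d['at'],z).round(4))
s=manip.observe();print(s['tool_pos'],s['tcp_rot'],s['gripper_width'],s['time'])
E
```

```text
top straightedge_grip 0.71 [351.1 317. ] [ 0.4532 -0.1193  0.04  ]
top red_left_centre 0.62 [295.5 249.9] [ 0.5565 -0.0309  0.012 ]
top red_right_centre 0.84 [424.4 248. ] [ 0.5637 -0.2339  0.012 ]
scene straightedge_grip 0.91 [372.  290.9] [ 0.4513 -0.1281  0.04  ]
scene red_left_centre 0.84 [279.1 281.5] [ 0.5595 -0.0393  0.012 ]
scene red_right_centre 0.77 [378.8 220.6] [ 0.5668 -0.2378  0.012 ]
[0.14362146 0.6338711  0.21445637] [-3.14138265e+00  3.66338978e-05  2.91877515e+00] 0.0919317778810375 0.4
```

View pics/top0.png

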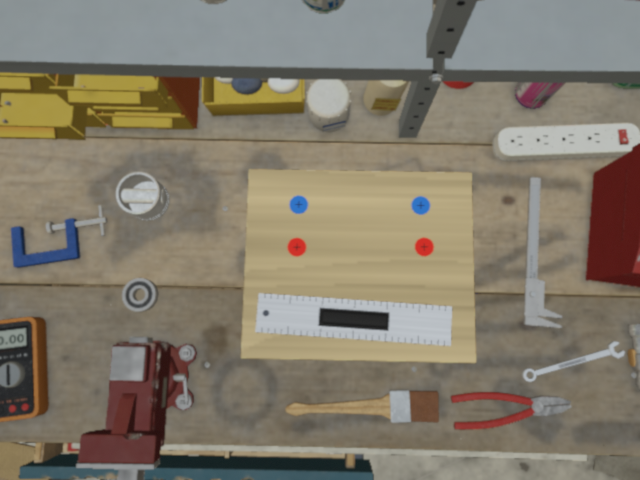

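The top view shows the red spots at about (297,247) and (424,247). The blade lies below them, centred near (353,320) and slightly tilted. Next I'll refine these by colour and check the scene view for obstacles.

```bash
cat > meas.py <<'E'
from h import *
def meas(cam,f=None):
    p=viewer.get_image(cam); 
    if f: save(p,f)
    c=p['color'].astype(int); H=cv2.cvtColor(p['color'],cv2.COLOR_RGB2HSV)
    out={}
    for l in ['red_left_centre','red_right_centre']:
        r=finder.trace(p,l)
        if r:
            m=r[0]['region'];ys,xs=np.nonzero(m);out[l]=ray(p,(xs.mean(),ys.mean()),.012); print(cam,l,round(r[0]['score'],2),(xs.mean().round(1),ys.mean().round(1)),m.sum(),out[l].round(4))
    r=finder.trace(p,'straightedge_grip')
    if r:
        m=r[0]['region'];ys,xs=np.nonzero(m)
        W=np.array([ray(p,q,.016)[:2] for q in zip(xs,ys)],np.float32)
        b=cv2.minAreaRect(W*1000);print(cam,'blade',round(r[0]['score'],2),b)
        d=m&(c.max(2)<60); ys,xs=np.nonzero(d)
        W=np.array([ray(p,q,.054)[:2] for q in zip(xs,ys)],np.float32)
        print(cam,'bar top',cv2.minAreaRect(W*1000),W.mean(0))
    return p
E
python3 -c "
from meas import *
meas('top');meas('scene')"
```

```text
top red_left_centre 0.7 (np.float64(297.2), np.float64(246.8)) 290 [ 0.5614 -0.0333  0.012 ]
top red_right_centre 0.8 (np.float64(423.7), np.float64(246.5)) 236 [ 0.5661 -0.2328  0.012 ]
top blade 0.92 ((450.76885986328125, -123.2210693359375), (300.13555908203125, 62.46080780029297), 86.98761749267578)
top bar top ((450.6236877441406, -122.3147964477539), (98.92411041259766, 22.916996002197266), 87.24564361572266) [ 0.45059422 -0.1223681 ]
scene red_left_centre 0.64 (np.float64(276.7), np.float64(281.8)) 279 [ 0.5612 -0.036   0.012 ]
scene red_right_centre 0.59 (np.float64(378.9), np.float64(221.7)) 212 [ 0.5649 -0.2365  0.012 ]
scene blade 0.95 ((449.8033447265625, -126.74385070800781), (302.04156494140625, 62.523765563964844), 87.08760833740234)
scene bar top ((439.4720153808594, -116.1483154296875), (112.61040496826172, 37.24467086791992), 87.07036590576172) [ 0.4391164  -0.11420895]
```

View pics/scene0.png

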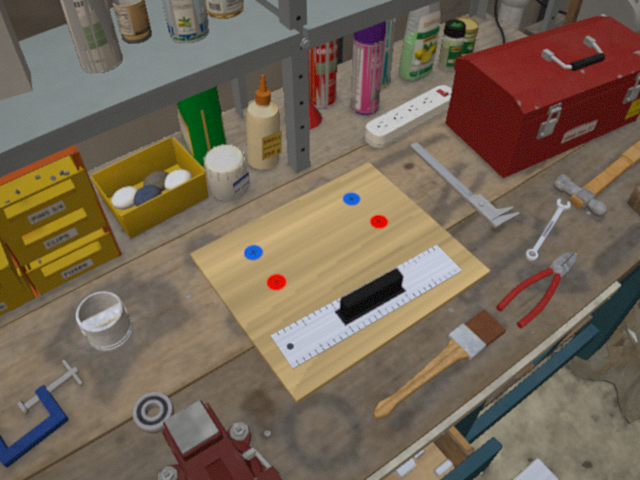

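The scene view shows nothing near the panel at tool height, and the vise and shelf stand clear. The targets are:
- **Grip:** about (0.4505, -0.124), blade yaw about -0.05.
- **Red line:** yaw about +0.02, centred at (0.563, -0.1345).

I'm moving above the grip now.

Emit:
arm_command --rows '[[[3,-3,2],[0,0,-0.07],1],[[6,-7,4],[0,0,-0.14],1],[[9,-11,5],[0,0,-0.21],1],[[12,-15,5],[0,0,-0.28],1],[[15,-19,5],[0,0,-0.35],1],[[18,-23,5],[0,0,-0.42],1],[[21,-27,5],[0,0,-0.49],1],[[24,-31,5],[0,0,-0.56],1],[[27,-35,5],[0,0,-0.63],1],[[28,-39,5],[0,0,-0.71],1],[[28.5,-43,4],[0,0,-0.79],1],[[29,-47,3],[0,0,-0.87],1],[[29.4,-51,2],[0,0,-0.95],1],[[29.8,-55,0],[0,0,-1.03],1],[[30,-59,-2],[0,0,-1.11],1],[[30.3,-63,-4],[0,0,-1.19],1],[[30.5,-67,-5],[0,0,-1.26],1],[[30.6,-71,-6],[0,0,-1.33],1],[[30.7,-75.8,-7],[0,0,-1.4],1],[[30.7,-75.8,-7],[0,0,-1.4],1]]'

```text
time: 2.8
tool_pos: [0.4496, -0.1303, 0.1443]
tcp_rot: [-3.141, 0.003, 1.508]
force: [-1.4, 0.3, -0.0]
gripper_width: 0.092
grasp_force: 0.0
```

```bash
python3 -c "
from meas import *
meas('wrist','w1.png');s=manip.observe();print(s['tool_pos'],s['tcp_rot'],s['time'],s['force'])"
```

```text
wrist blade 0.62 ((452.2104797363281, -117.73136901855469), (283.2761535644531, 60.9425048828125), 87.32945251464844)
wrist bar top ((451.63104248046875, -122.07435607910156), (102.14834594726562, 22.114763259887695), 87.05431365966797) [ 0.45209268 -0.11863327]
[ 0.4509087  -0.12292382  0.14471696] [ 3.14141083e+00 -6.45524339e-04  1.52061602e+00] 3.0 [-0.89522484 -0.13656249  0.99821527]
```

View pics/w1.png

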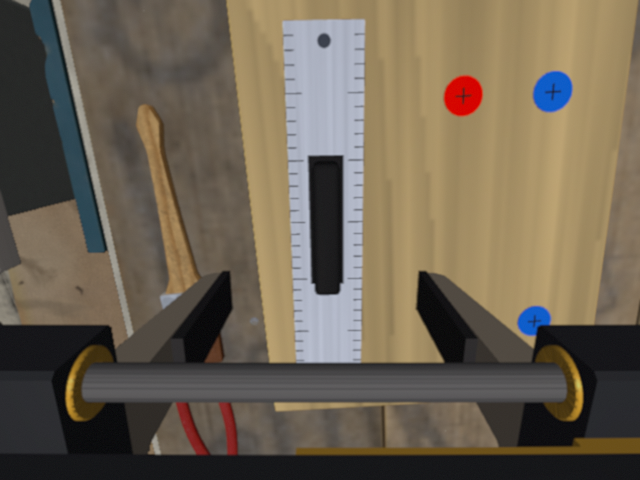

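The wrist view shows the bar at (327,225), midway between the fingers and parallel to them. The measured position (0.4516, -0.122) agrees with the top view. I'm descending and closing.

Emit:
arm_command --rows '[[[0,0,-3],[0,0,0],1],[[0,0,-6],[0,0,0],1],[[0,0,-8.5],[0,0,0],1],[[0,0,-10.5],[0,0,0],1],[[0,0,-11.6],[0,0,0],1],[[0,0,-11.6],[0,0,0],1],[[0,0,-11.6],[0,0,0],1],[[0,0,-11.6],[0,0,0],0],[[0,0,-11.6],[0,0,0],0],[[0,0,-11.6],[0,0,0],0],[[0,0,-11.6],[0,0,0],0],[[0,0,-11.6],[0,0,0],0],[[0,0,-11.6],[0,0,0],0],[[0,0,-11.6],[0,0,0],0]]'

```text
time: 4.4
tool_pos: [0.4506, -0.1241, 0.0286]
tcp_rot: [-3.142, 0.0, 1.519]
force: [0.3, 0.5, -0.3]
gripper_width: 0.0381
grasp_force: 0.0
```

```bash
python3 -c "
from meas import *
meas('top');s=manip.observe();print(s['tool_pos'],s['tcp_rot'],s['time'],s['force'],s['gripper_width'],s['grasp_force'])"
```

```text
top red_left_centre 0.76 (np.float64(297.0), np.float64(246.9)) 289 [ 0.5614 -0.033   0.012 ]
top red_right_centre 0.64 (np.float64(424.1), np.float64(246.5)) 252 [ 0.5662 -0.2334  0.012 ]
top blade 0.66 ((451.3124694824219, -123.16085815429688), (300.47369384765625, 59.940467834472656), 87.36009216308594)Traceback (most recent call last):
  File "<string>", line 3, in <module>
    meas('top');s=manip.observe();print(s['tool_pos'],s['tcp_rot'],s['time'],s['force'],s['gripper_width'],s['grasp_force'])
    ~~~~^^^^^^^
  File "meas.py", line 18, in meas
    print(cam,'bar top',cv2.minAreaRect(W*1000),W.mean(0))
                        ~~~~~~~~~~~~~~~^^^^^^^^
cv2.error: OpenCV(4.12.0) /io/opencv/modules/imgproc/src/convhull.cpp:143: error: (-215:Assertion failed) total >= 0 && (depth == CV_32F || depth == CV_32S) in function 'convexHull'
```

The fingers are still closing, so I'll wait for the grip before sliding.

Emit:
arm_command --rows '[[[0,0,0],[0,0,0],0],[[0,0,0],[0,0,0],0],[[0,0,0],[0,0,0],0],[[0,0,0],[0,0,0],0],[[0,0,0],[0,0,0],0],[[0,0,0],[0,0,0],0],[[0,0,0],[0,0,0],0],[[0,0,0],[0,0,0],0]]'

```text
time: 5.4
tool_pos: [0.4508, -0.1241, 0.0286]
tcp_rot: [3.141, 0.0, 1.519]
force: [2.1, -0.7, -1.3]
gripper_width: 0.0202
grasp_force: 30.0
```

Emit:
arm_command --rows '[[[0.8,0,0],[0,0,0.01],0],[[1.6,0,0],[0,0,0.02],0],[[2.4,0,0],[0,0,0.03],0],[[3.2,-0.1,0],[0,0,0.04],0],[[4.0,-0.2,0],[0,0,0.05],0],[[4.8,-0.3,0],[0,0,0.06],0],[[5.6,-0.4,0],[0,0,0.07],0],[[6.4,-0.5,0],[0,0,0.07],0],[[7.2,-0.5,0],[0,0,0.07],0],[[7.8,-0.5,0],[0,0,0.07],0],[[8.2,-0.5,0],[0,0,0.07],0],[[8.2,-0.5,0],[0,0,0.07],0],[[8.2,-0.5,0],[0,0,0.07],0],[[8.2,-0.5,0],[0,0,0.07],0]]'

```text
time: 6.8
tool_pos: [0.5311, -0.1292, 0.0286]
tcp_rot: [-3.139, -0.001, 1.588]
force: [-3.2, -0.6, 6.1]
gripper_width: 0.0201
grasp_force: 30.0
```

```bash
python3 -c "
from meas import *
s=manip.observe();print(s['tool_pos'],s['tcp_rot'],s['time'],s['force'],s['gripper_width'],s['grasp_force'])
try: meas('top','t2.png')
except Exception: pass
try: meas('scene','s2.png')
except Exception: pass"
python3 -c "
import cv2
a=cv2.imread('pics/t2.png')[150:380,220:500];b=cv2.imread('pics/s2.png')[150:400,180:500]
cv2.imwrite('pics/c2.png',cv2.vconcat([cv2.resize(a,(400,300)),cv2.resize(b,(400,300))]))"
```

```text
[ 0.53112104 -0.12916524  0.028595  ] [-3.13875920e+00 -8.71055433e-04  1.58823846e+00] 6.8 [-3.1679969  -0.64002169  6.09261805] 0.020054209652001338 30.001932978630066
top red_right_centre 0.39 (np.float64(429.9), np.float64(245.0)) 44 [ 0.5687 -0.2426  0.012 ]
top blade 0.87 ((529.7369995117188, -128.9976348876953), (59.41731643676758, 298.830810546875), 1.1704882383346558)
scene red_left_centre 0.57 (np.float64(274.9), np.float64(279.1)) 111 [ 0.567  -0.0365  0.012 ]
scene blade 0.66 ((529.529541015625, -131.00535583496094), (63.43022155761719, 299.10400390625), 1.0823739767074585)
scene bar top ((516.5702514648438, -104.220703125), (40.26383972167969, 79.7459716796875), 1.6308342218399048) [ 0.51587224 -0.09614179]
```

View pics/c2.png

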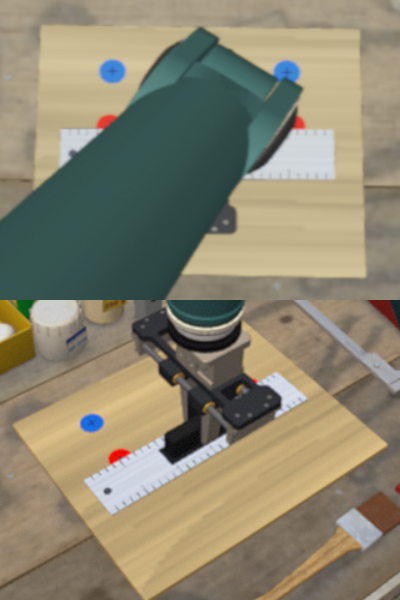

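Both red spots are half covered by the far edge, at about (108,122) and (298,122) in the top crop. The blade is about 2–3 mm short, so I'll nudge it forward, release and lift.

Emit:
arm_command --rows '[[[0.3,0,0],[0,0,0],0],[[0.3,0,0],[0,0,0],0],[[0.3,0,0],[0,0,0],0],[[0.3,0,0],[0,0,0],1],[[0.3,0,0],[0,0,0],1],[[0.3,0,0],[0,0,0],1],[[0.3,0,0],[0,0,0],1],[[0.3,0,0],[0,0,0],1],[[0.3,0,0],[0,0,0],1],[[0.3,0,0],[0,0,0],1],[[0.3,0,0],[0,0,0],1],[[0.3,0,0],[0,0,0],1],[[0.3,0,0.5],[0,0,0],1],[[0.3,0,2],[0,0,0],1],[[0.3,0,4],[0,0,0],1],[[0.3,0,7],[0,0,0],1],[[0.3,0,11],[0,0,0],1],[[0.3,0,13],[0,0,0],1],[[0.3,0,13],[0,0,0],1],[[0.3,0,13],[0,0,0],1]]'

```text
time: 9.2
tool_pos: [0.5358, -0.1289, 0.1594]
tcp_rot: [3.14, -0.0, 1.589]
force: [0.1, 0.4, -0.4]
gripper_width: 0.0917
grasp_force: 0.0
```

```bash
python3 -c "
from meas import *
for c in ['top','scene','wrist']:
  try: meas(c,c+'3.png')
  except Exception: pass
s=manip.observe();print(s['tool_pos'],s['time'],s['gripper_width'])"
```

```text
top blade 0.69 ((532.028076171875, -129.41726684570312), (59.700340270996094, 298.12164306640625), 0.8352239727973938)
scene red_right_centre 0.49 (np.float64(377.9), np.float64(219.0)) 75 [ 0.5703 -0.2388  0.012 ]
scene blade 0.8 ((530.9287109375, -131.08029174804688), (65.8625259399414, 301.80859375), 0.6923375129699707)
scene bar top ((518.900146484375, -121.22291564941406), (39.85966491699219, 113.39104461669922), 0.7818045616149902) [ 0.51856923 -0.11950263]
wrist red_left_centre 0.78 (np.float64(367.2), np.float64(109.1)) 564 [ 0.5687 -0.0344  0.012 ]
wrist red_right_centre 0.87 (np.float64(361.1), np.float64(332.5)) 380 [ 0.5725 -0.236   0.012 ]
wrist blade 0.73 ((533.3925170898438, -124.18605041503906), (60.55099868774414, 283.9477233886719), 1.113355040550232)
wrist bar top ((534.0018920898438, -127.11244201660156), (22.662065505981445, 102.5045166015625), 0.915786623954773) [ 0.5339214  -0.12368296]
[ 0.53558365 -0.12913059  0.15841346] 9.8 0.09189082092567699
```

View pics/wrist3.png

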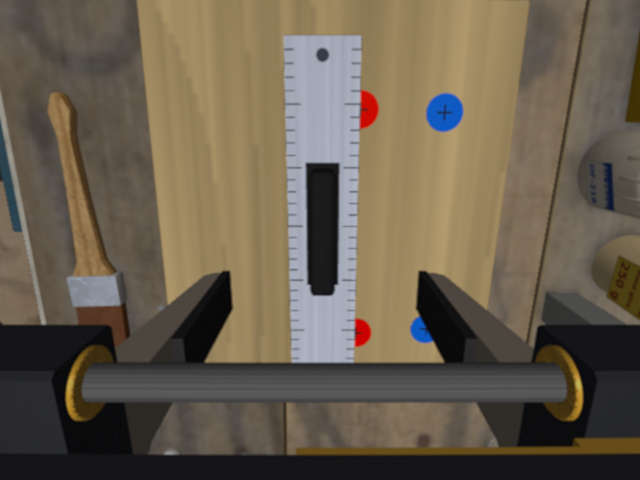

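View pics/scene3.png

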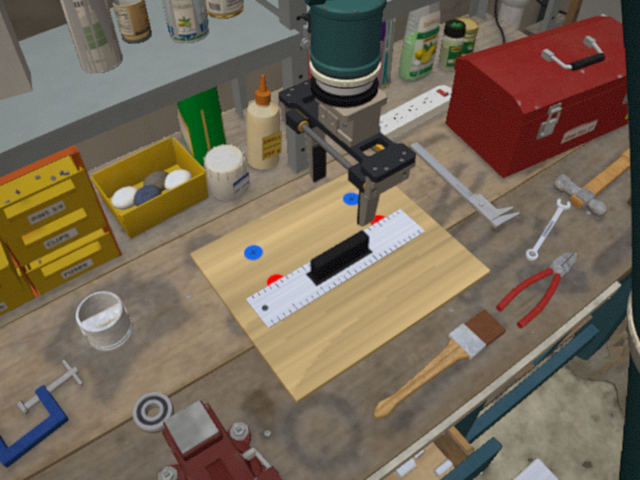

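The wrist view shows the far edge crossing both red spots about through their crosses, near (362,109) and (356,332). The scene view shows the straightedge flat and the gripper clear above it, so I'm handing in.

```bash
python3 -c "
from plant import manip
print(manip.hand_in())"
```

```text
the job is handed in; nothing more can be done
None
```

The straightedge lies flat and released, its far long edge crossing both red spots within about 3 mm of their centres; I handed the job in just after 9.8 s, and the hand-in returned no verdict.

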